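# Lock the relief valve's ring in the holding block

## Robot

A 6-joint arm with a two-finger parallel gripper is mounted at the origin on the work surface. World frame = base frame: x ahead of the robot, y to its left, z up, the work surface at z = 0. Lengths are in m, angles in rad, forces in N, time in s.
With the tool pointing down it reaches from about 0.375 to 0.9 m from the base axis. Payload 3.1 kg.
Tool frame: the origin (TCP) lies where the fingers leave the gripper's body, on its centre line; the fingertips stand 73 mm ahead of it and the grasp point (between the pads) lies 54 mm ahead of it; z points along the fingers, y is the line along which they close (so a half turn about z gives the same grasp; the last joint's range is limited). The gripper opens to 85 mm and grips with 20 to 120 N. Pads are 22 mm wide; open, the fingers measure 114 mm over their backs; the gripper's body (76 mm by 85 mm) begins 54 mm behind the grasp point. The pads swing forward as they close: fully open they stand 13 mm farther back than shut.
Start: joints at [1.012, 0.527, 1.433, -0, 1.181, -0.178], TCP at [0.232, 0.58, 0.304] pointing down, gripper open.
Joint ranges: [-3.08, 3.08], [-0.75, 2.2], [0.22, 2.44], [-1.43, 4.57], [0, 2.65], [-2.85, 2.85]. Speed limits (rad/s): [2.79, 2.79, 3.14, 3.14, 3.14, 3.14].

## Interface

Orientations are given as a unit quaternion [x, y, z, w].
In Python, from station import manip gives the robot as it stands.
- The arm moves only by the shell command python3 -m crank 'ROWS' [FORCE]. ROWS is JSON, a list of rows, each an object with "dp": the shift along the tool's x, y, z normalised to -1 to 1, where 1 is 50 cm, a list of three; "delta_rot": the turn, a rotation vector about the tool's x, y, z normalised to -1 to 1, where 1 is 2 pi rad, a list of three; "fingers": the opening, from -1 (shut) to 1 (fully open). A call has 1 to 12 rows; each row shifts and turns the commanded pose from where the row before left it, along the tool's axes as they then stand; what a row does not reach is not made up. A row lasts 1/12 s, in which the tool goes at most 41.7 mm and 7.16 degrees, less where a joint would pass 70% of its speed; a pose out of reach is approached as far as the arm can. A call with a number of a shift or a turn outside -1 to 1 is refused whole. A call with a gripper value outside its range is refused whole. The fingers move at their own pace and stop on an object; FORCE is the grip in N (left out, the last holds). Time passes only in rows, so rows that do not move let the fingers close. It gives the time, the measured TCP pose, the force, the opening and the grip force at its end, in the units of the state.
- manip.sense(): the state, without advancing time (a new reading comes with each control period).
- manip.snapshot(name): name is "scene" or "top"; returns (picture, depth): 400x640x3 uint8, red, green, blue; 400x640 float32, m along the optical axis (not along the pixel's ray), 0 where there is no reading.
- manip.camera_model(name): a dict with "fx", "fy", "cx", "cy" (pixels), "k1" (the pictures are not rectified: a ray, as slopes to the right and down, at radius r is drawn at 1 + k1 r^2 times it, then the intrinsics apply), "origin" and "attitude" of the camera in the world. Camera axes: x right, y up, looking along -z (the intrinsics and any distortion apply to the point x, -y, -z); pixel columns grow to the right and rows downward; lengths in m; the calibration is good to about 2 mm. A picture is of the moment at which its call begins. camera_model takes no time and is no camera call.
- manip.sign_off(): hands the job in; it is judged then, once.
The state is a dict: "t": time; "q": joint angles; "qd": joint speeds; "tau": joint torques, N m; "tcp_pos": TCP position; "tool_rot": TCP orientation; "force": force on the tool from outside, world axes, zero at the start; "ft_torque": the same for the moment, N m; "finger_gap": opening from 0.0 (shut) to 1.0 (fully open); "gripper_force": force on a finger pad.
Only numpy, scipy, OpenCV 4.12 (cv2) and the standard library are available. Lean on these libraries where they do the work, as an engineer would, in place of code of your own. Each camera call takes 0.05 s, during which the arm holds its last target. There are 200 camera calls.

## Task

Stand the relief valve, foot first, in the slotted holding block on the bench, fully home, so that the block keeps its barrel from turning. Then screw its knurled lock ring clockwise down against the housing until it is firmly hand-tight, without forcing it, and leave the valve standing in the block, with the other things on the bench left alone.

Things in the scene. Friction and masses are not known exactly. Their poses are not given: they have to be found in the camera images.
- valve_neck (a point): Relief valve, loose, about 0.6 kg, 120 mm tall, standing upright on the bench. This point is the centre of its neck, the barrel's plain round steel upper end: 24 mm diameter, from 90 to 120 mm above the underside; the point is on the axis, 105 mm up. z up, x towards the side port. Below the neck come the lock ring, the housing and the barrel's foot; all but the ring is one solid piece.
- valve_foot (a point): Centre of the underside of the valve's foot, valve's axes. The foot (lower end of the barrel) is bare steel, 34 mm tall, 36 mm long along the valve's x, with two flats 30 mm apart that face its +y and -y (full width over the middle 26 mm, the ends rounded off).
- housing_mid (a point): Centre of the valve's round aluminium housing, 46 mm diameter, 36 to 72 mm above the underside; this point is 54 mm up. A 15 mm side port sticks out towards the valve's +x to 33 mm from the axis, 49 mm up.
- ring_mid (a point): Centre of the dark knurled lock ring (54 mm diameter, 16 mm tall), on the valve's axis, 80 mm above the valve's underside when home, up to 2 mm higher when backed off; turns with the ring. The housing under it is 8 mm less in diameter; the neck's top is 40 mm above this point.
- lock_ring (a joint): Turn of the lock ring on the barrel, rad: 0 when it meets the housing, negative when backed off (starts at -2.6 to -1.2), grows clockwise seen from above; 0.5 mm down per rad. Runs freely (0.02 Nm), solid at 0. Touching is not tight: firmly hand-tight is 0.7 to 1.0 Nm; over 1.3 Nm is forcing it. The block lets the barrel turn up to 0.2 rad before it holds; not held, it turns with the ring.
- block_floor (a point): Holding block, bolted down: grey base 150 x 120 x 20 mm with two steel jaw plates and two end stops round a pocket open to the top. This point: centre of the pocket's floor, 20 mm above the bench. The pocket is 43 mm long along the block's x, 32 mm wide along y; end stops 26 mm tall. The valve's foot goes in either way round (its x along or against the block's x) and stands on the floor.
- jaw_left: Left jaw plate of the block (block's +y side): 80 x 20 mm, its top 30 mm above the pocket's floor, its inner face 16 mm from the pocket's centre line, with a 4 mm sloped lead-in (end stops: 3 mm). Origin at the centre of the pocket's floor, axes as the block's. Does not move. Smooth, oiled.
- jaw_right: Right jaw plate of the block (block's -y side), the same turned half round: its own y points to the block's -y.
- tin_mid (a point): Bystander: steel can 68 mm diameter, 72 mm tall, standing; this point half-way up.
- tape_mid (a point): Bystander: roll of black tape, 90 mm diameter, 38 mm tall, lying flat; this point half-way up.
- adaptor: Bystander: small hexagon steel pipe adaptor, 36 mm across, 46 mm tall, standing; origin at the centre of its underside.
- spanner: Bystander: steel spanner 180 mm long, lying flat along its x.
- driver: Bystander: screwdriver 200 mm long with a red handle, lying along its x.
- glasses: Bystander: clear safety glasses, 140 mm wide, 40 mm tall, standing on lenses and arms.
Things that resemble listed ones, but are neither listed nor needed, are in the scene too. What is shaped like the part that bears valve_neck but blue or orange is not meant.

How it is judged:
On the way, in this order (a step that is already met when the one before it is completed fails the run):
1. the valve's foot is fully home in the holding block's pocket (z of valve_foot in the frame of block_floor below 0.003 m and horizontal distance between valve_foot and block_floor below 0.006 m and angle between valve_foot's own z axis and vertical below 0.08 rad), for 0.2 s.
2. the lock ring is down against the housing and tightened firmly (about 0.5 Nm or more), the barrel bearing on both jaws (value of joint lock_ring above -0.05 rad and z of valve_foot in the frame of block_floor below 0.004 m and contact force between valve and jaw_left above 18 N and contact force between valve and jaw_right above 18 N), for 0.2 s.
At the end, for the whole second after the job is handed in: The valve stands upright (within about 4 degrees) in the block's pocket with its foot on the floor (within 3 mm), its lock ring is still against the housing (within 0.1 rad of home) after having been firmly tightened there, and the valve is at rest (all of step 1 and value of joint lock_ring above -0.1 rad and linear speed of valve below 0.01 m/s); the robot touches nothing.
It fails at once if the lock ring was forced: the barrel was driven against a jaw with more than 52 N (about 1.4 Nm on the ring) (contact force between valve and jaw_left above 52 N or contact force between valve and jaw_right above 52 N).
It fails at once if a bystander was moved by more than 30 mm (distance of any of tin_mid, tape_mid, adaptor, spanner, driver, glasses from where it was at the start of the episode above 0.03 m).
It also fails if it takes over 67 s, if anything falls off the work surface, if the arm or the gripper's body presses on something with over 40 N, if the wrist force passes 120 N, or if a joint passes its speed limit or range.

## Working session

There is one attempt and no reset: what is moved stays moved. The work goes in short steps, Python scripts to look and compute and a shell command to move; the robot and the scene stay as the last step left them, time stands still between calls to the robot, and variables do not carry over. Pictures are saved under pics/ and viewed, at most 10 in all, crops included, and the job is handed in when it is done.

```bash
ls; mkdir -p pics
cat > h.py <<'E'
import numpy as np, cv2
from station import manip
from scipy.spatial.transform import Rotation as R
def snap(n,f):
    p,d=manip.snapshot(n); cv2.imwrite(f'pics/{f}.png',p[:,:,::-1]); np.save(f'pics/{f}.npy',d); return p,d
def cam(n):
    m=manip.camera_model(n); a=np.array(m['attitude'],float)
    Rm=R.from_quat(a).as_matrix() if a.size==4 else a.reshape(3,3)
    return m,Rm,np.array(m['origin'])
def ray(n,u,v):
    m,Rm,o=cam(n); x=(u-m['cx'])/m['fx']; y=(v-m['cy'])/m['fy']; rd=np.hypot(x,y); r=rd
    for _ in range(20): r=rd/(1+m['k1']*r*r)
    s=r/rd if rd>0 else 1
    return o,Rm@np.array([x*s,-y*s,-1.])
def atz(n,u,v,z):
    o,d=ray(n,u,v); return o+d*(z-o[2])/d[2]
def atd(n,u,v,D):
    o,d=ray(n,u,v); return o+d*D
E
python3 - <<'E'
from h import *
for n in('scene','top'):
    snap(n,n+'0'); print(manip.camera_model(n))
print(manip.sense())
E
```

```text
pics
{'fx': 507.6354068875315, 'fy': 507.6354068875315, 'cx': 315.20216099343673, 'cy': 196.3223850043029, 'k1': -0.1585821585333823, 'origin': array([1.23065349, 0.44831394, 0.75206636]), 'attitude': array([0.196869  , 0.37045108, 0.81378041, 0.40220646])}
{'fx': 371.38581961341254, 'fy': 371.38581961341254, 'cx': 320.9774955625131, 'cy': 196.82752268692877, 'k1': -0.0726821933671871, 'origin': array([ 0.41865831, -0.02662744,  0.8796455 ]), 'attitude': array([ 0.06976808, -0.07222458, -0.70226505,  0.70479772])}
{'t': 0.1, 'q': array([ 1.01251777e+00,  5.28395886e-01,  1.43377725e+00,  3.26573862e-05,
        1.18142839e+00, -1.78486297e-01]), 'qd': array([-0.00054399, -0.00214628, -0.00229358,  0.00057792, -0.0007179 ,
        0.00089474]), 'tau': array([-1.03811535e-04, -4.43305743e+01, -1.78585821e+01, -2.19526110e-04,
        3.90908303e-03,  2.30827922e-06]), 'tcp_pos': array([0.23138911, 0.58004166, 0.30301643]), 'tool_rot': array([ 1.88762899e-01,  9.82022178e-01, -9.31612912e-04, -3.75791915e-04]), 'force': array([-0.57739699, -0.2964534 , -0.19322471]), 'ft_torque': array([ 0.05523524, -0.01802041,  0.02934947]), 'gripper_force': 0.0, 'finger_gap': 1.0011264447628347}
```

View pics/scene0.png

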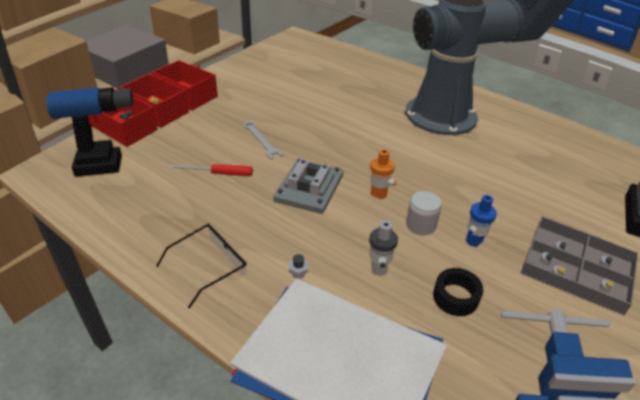

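View pics/top0.png

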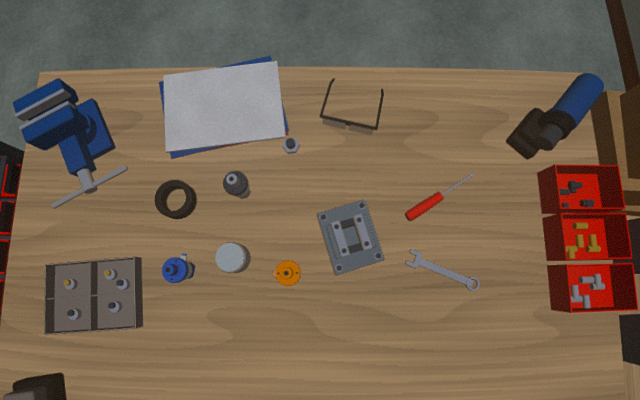

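The scene view shows three valve shapes: orange at (382,175), blue at (482,220), and steel and dark grey at (382,248). The grey one, at top-view (236,182), fits because it has a bare steel neck and a dark ring. The block is at top-view (351,236). I'll confirm in an enlarged crop.

Run:
```python
from h import *
s=cv2.imread('pics/scene0.png'); t=cv2.imread('pics/top0.png')
a=cv2.resize(s[215:285,345:420],None,fx=5,fy=5,interpolation=2)[:350,:375]
b=cv2.resize(t[160:210,210:263],None,fx=7,fy=7,interpolation=2)[:350,:371]
c=cv2.resize(t[195:280,310:392],None,fx=4,fy=4,interpolation=2)
H=350
c=cv2.copyMakeBorder(c,0,max(0,H-c.shape[0]),0,0,0)[:H]
im=np.hstack([a,b]); im2=cv2.resize(np.hstack([a,b,c]),None,fx=0.74,fy=0.74)
cv2.imwrite('pics/c1.png',im2); print(im2.shape)
c=cv2.resize(t[195:280,310:392],None,fx=7,fy=7,interpolation=2); cv2.imwrite('pics/c2.png',c)
```

```text
(259, 795, 3)
```

View pics/c1.png

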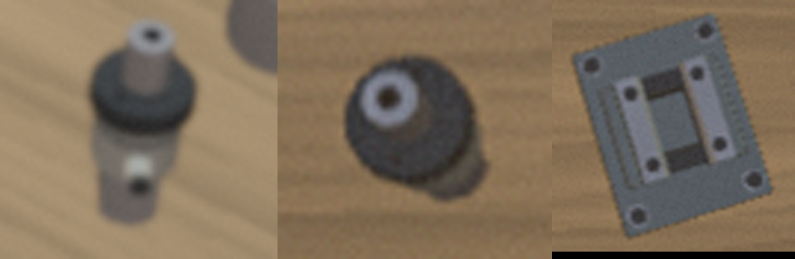

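View pics/c2.png

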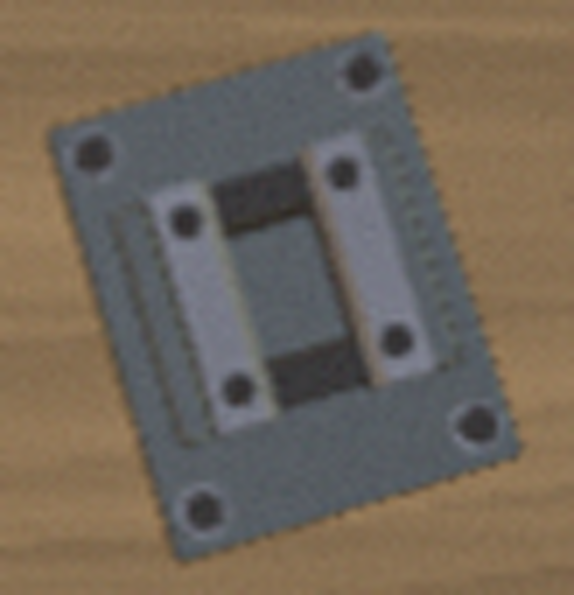

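The crop confirms the grey valve with its steel neck; its port faces the scene camera at about scene (382.5,263.6). Neck top centre is at scene (385.8,224.5) and top (231.1,178.7). The block's base corners and jaw screws are also readable.

Run:
```python
from h import *
print('neck scene',atz('scene',385.8,224.5,.12),'top',atz('top',231.1,178.7,.12))
print('port',atz('scene',382.5,263.6,.049))
f=lambda p,z:atz('top',310+p[0]/7-.4,195+p[1]/7-.4,z)
C=[f(p,.02) for p in((50,130),(380,33),(522,455),(182,560))]
J=[f(p,.05) for p in((187,221),(344,173),(397,341),(238,390))]
for Q in(C,J):
    Q=np.array(Q);print(Q.mean(0)); a=Q[0]+Q[1]-Q[2]-Q[3]; print('len',np.linalg.norm(a)/2,'ang',np.degrees(np.arctan2(a[1],a[0]))); b=Q[0]+Q[3]-Q[1]-Q[2];print('w',np.linalg.norm(b)/2,np.degrees(np.arctan2(b[1],b[0]))-90)
d=np.load('pics/top0.npy'); print('floor',d[236,351],atd('top',351,236,d[236,351]))
# depth based: ring points via both cams
for n,box in(('top',(160,210,210,263)),('scene',(215,285,345,420))):
    d=np.load(f'pics/{n}0.npy'); P=np.array([atd(n,u,v,d[v,u]) for v in range(box[0],box[1]) for u in range(box[2],box[3]) if d[v,u]>0])
    for lo,hi in((.112,.13),(.085,.095)):
        Q=P[(P[:,2]>lo)&(P[:,2]<hi)]; print(n,lo,len(Q),Q.mean(0),Q.min(0),Q.max(0))
```

```text
neck scene [0.61112271 0.16281164 0.12      ] top [0.61194717 0.1612836  0.12      ]
port [0.63687503 0.18058422 0.049     ]
[ 0.5011008  -0.09706616  0.02      ]
len 0.14766862249180918 ang 17.27220617684343
w 0.11639755249838682 16.82650617517575
[ 0.50162952 -0.09724487  0.05      ]
len 0.05620869030141194 ang 16.538888257830113
w 0.05309942051738915 17.130439928199948
floor 0.85911345 [ 0.5016286  -0.09918155  0.01999674]
top 0.112 105 [0.61230732 0.16010927 0.11923106] [0.60131242 0.14931603 0.11227182] [0.6248214  0.17287235 0.1233739 ]
top 0.085 326 [0.61062123 0.15846405 0.0887966 ] [0.58763998 0.13417273 0.08507598] [0.63974865 0.18742598 0.09484791]Traceback (most recent call last):
  File "<stdin>", line 12, in <module>
  File "h.py", line 18, in atd
    o,d=ray(n,u,v); return o+d*D
        ~~~^^^^^^^
  File "h.py", line 11, in ray
    m,Rm,o=cam(n); x=(u-m['cx'])/m['fx']; y=(v-m['cy'])/m['fy']; rd=np.hypot(x,y); r=rd
           ~~~^^^
  File "h.py", line 7, in cam
    m=manip.camera_model(n); a=np.array(m['attitude'],float)
ValueError: time passes only in moves, steps and waits
```

```bash
cat > go.py <<'E'
import sys
from h import *
def plan(x,y,z,psi):
    s=manip.sense(); Rm=R.from_quat(s['tool_rot']).as_matrix(); p=s['tcp_pos']
    d=Rm.T@(np.array([x,y,z])-p)/.5
    cur=np.degrees(np.arctan2(Rm[1,1],Rm[0,1])); dz=-(psi-cur); dz=(dz+180)%360-180
    print('t',round(s['t'],2),'tcp',p.round(4),'psi',cur.round(2),'tilt',Rm[:,2].round(4),'q',np.round(s['q'],2),'gap',round(s['finger_gap'],3),'F',s['force'].round(1),'T',s['ft_torque'].round(2))
    print('dp',d.round(4),'rows',(np.linalg.norm(d)/.0834).round(2),'rotz(norm)',round(dz/360,4),'rows',round(abs(dz)/7.16,2))
if __name__=='__main__': plan(*map(float,sys.argv[1:5]))
E
python3 go.py .6115 .161 .30 138.7
```

```text
t 0.1 tcp [0.2314 0.58   0.303 ] psi 68.24 tilt [-0.0011 -0.0017 -1.    ] q [ 1.01  0.53  1.43  0.    1.18 -0.18] gap 1.001 F [-0.6 -0.3 -0.2] T [ 0.06 -0.02  0.03]
dp [-1.0168 -0.4965  0.0066] rows 13.57 rotz(norm) -0.1957 rows 9.84
```

```bash
python3 -m crank '[{"dp":[-0.0726,-0.0355,0],"delta_rot":[0,0,0],"fingers":1},{"dp":[-0.0726,-0.0355,0],"delta_rot":[0,0,0],"fingers":1},{"dp":[-0.0726,-0.0355,0],"delta_rot":[0,0,0],"fingers":1},{"dp":[-0.0726,-0.0355,0],"delta_rot":[0,0,0],"fingers":1},{"dp":[-0.0726,-0.0355,0],"delta_rot":[0,0,0],"fingers":1},{"dp":[-0.0726,-0.0355,0],"delta_rot":[0,0,0],"fingers":1},{"dp":[-0.0726,-0.0355,0],"delta_rot":[0,0,0],"fingers":1},{"dp":[-0.0726,-0.0355,0],"delta_rot":[0,0,0],"fingers":1},{"dp":[-0.0726,-0.0355,0],"delta_rot":[0,0,0],"fingers":1},{"dp":[-0.0726,-0.0355,0],"delta_rot":[0,0,0],"fingers":1},{"dp":[-0.0726,-0.0355,0],"delta_rot":[0,0,0],"fingers":1},{"dp":[-0.0726,-0.0355,0],"delta_rot":[0,0,0],"fingers":1}]' 40
python3 -m crank '[{"dp":[-0.0726,-0.0355,0],"delta_rot":[0,0,0],"fingers":1},{"dp":[-0.0726,-0.0355,0],"delta_rot":[0,0,0],"fingers":1},{"dp":[0,0,0],"delta_rot":[0,0,-0.0196],"fingers":1},{"dp":[0,0,0],"delta_rot":[0,0,-0.0196],"fingers":1},{"dp":[0,0,0],"delta_rot":[0,0,-0.0196],"fingers":1},{"dp":[0,0,0],"delta_rot":[0,0,-0.0196],"fingers":1},{"dp":[0,0,0],"delta_rot":[0,0,-0.0196],"fingers":1},{"dp":[0,0,0],"delta_rot":[0,0,-0.0196],"fingers":1},{"dp":[0,0,0],"delta_rot":[0,0,-0.0196],"fingers":1},{"dp":[0,0,0],"delta_rot":[0,0,-0.0196],"fingers":1},{"dp":[0,0,0],"delta_rot":[0,0,-0.0196],"fingers":1},{"dp":[0,0,0],"delta_rot":[0,0,-0.0196],"fingers":1}]'
python3 go.py .6115 .161 .165 138.7
```

```text
t: 1.1
tcp_pos: [0.5581, 0.2193, 0.3035]
tool_rot: [0.189, 0.982, -0.0, -0.0]
force: [1.0, 0.5, -0.0]
finger_gap: 0.999
gripper_force: 0.0
t: 2.1
tcp_pos: [0.6112, 0.1612, 0.3033]
tool_rot: [-0.416, 0.909, 0.0, -0.001]
force: [0.3, 0.3, -0.3]
finger_gap: 0.998
gripper_force: 0.0
t 2.1 tcp [0.6112 0.1612 0.3033] psi 139.15 tilt [-1.3e-03 -1.0e-04 -1.0e+00] q [ 0.08  0.54  1.41 -0.    1.19 -2.35] gap 0.998 F [ 0.3  0.3 -0.3] T [-0.   -0.01 -0.  ]
dp [-0.0003 -0.001   0.2766] rows 3.32 rotz(norm) 0.0012 rows 0.06
```

```bash
python3 -m crank '[{"dp":[0,0,0.07],"delta_rot":[0,0,0],"fingers":1},{"dp":[0,0,0.07],"delta_rot":[0,0,0],"fingers":1},{"dp":[0,0,0.07],"delta_rot":[0,0,0],"fingers":1},{"dp":[0,0,0.062],"delta_rot":[0,0,0],"fingers":1},{"dp":[0,0,0],"delta_rot":[0,0,0],"fingers":-1},{"dp":[0,0,0],"delta_rot":[0,0,0],"fingers":-1},{"dp":[0,0,0],"delta_rot":[0,0,0],"fingers":-1},{"dp":[0,0,0],"delta_rot":[0,0,0],"fingers":-1},{"dp":[0,0,0],"delta_rot":[0,0,0],"fingers":-1},{"dp":[0,0,0],"delta_rot":[0,0,0],"fingers":-1},{"dp":[0,0,0],"delta_rot":[0,0,0],"fingers":-1},{"dp":[0,0,0],"delta_rot":[0,0,0],"fingers":-1}]' 20
python3 go.py .6115 .161 .165 48.7
```

```text
t: 3.1
tcp_pos: [0.6127, 0.1616, 0.1704]
tool_rot: [-0.413, 0.911, -0.001, 0.002]
force: [-0.5, 0.6, 7.3]
finger_gap: 0.272
gripper_force: 21.0
t 3.1 tcp [0.6127 0.1616 0.1704] psi 138.8 tilt [ 4.3e-03  7.0e-04 -1.0e+00] q [ 0.08  0.7   1.52  0.    0.92 -2.34] gap 0.272 F [-0.5  0.6  7.3] T [0.06 0.15 0.01]
dp [0.0024 0.001  0.0109] rows 0.13 rotz(norm) 0.2503 rows 12.58
```

```bash
python3 -m crank '[{"dp":[0,0,0],"delta_rot":[0,0,0],"fingers":0.2},{"dp":[0,0,0],"delta_rot":[0,0,0],"fingers":0.2},{"dp":[0,0,0],"delta_rot":[0,0,0],"fingers":0.2},{"dp":[0,0,0],"delta_rot":[0,0,0.0193],"fingers":0.2},{"dp":[0,0,0],"delta_rot":[0,0,0.0193],"fingers":0.2},{"dp":[0,0,0],"delta_rot":[0,0,0.0193],"fingers":0.2},{"dp":[0,0,0],"delta_rot":[0,0,0.0193],"fingers":0.2},{"dp":[0,0,0],"delta_rot":[0,0,0.0193],"fingers":0.2},{"dp":[0,0,0],"delta_rot":[0,0,0.0193],"fingers":0.2},{"dp":[0,0,0],"delta_rot":[0,0,0.0193],"fingers":0.2},{"dp":[0,0,0],"delta_rot":[0,0,0.0193],"fingers":0.2},{"dp":[0,0,0],"delta_rot":[0,0,0.0193],"fingers":0.2}]'
python3 -m crank '[{"dp":[0,0,0],"delta_rot":[0,0,0.0193],"fingers":0.2},{"dp":[0,0,0],"delta_rot":[0,0,0.0193],"fingers":0.2},{"dp":[0,0,0],"delta_rot":[0,0,0.0193],"fingers":0.2},{"dp":[0,0,0],"delta_rot":[0,0,0.0193],"fingers":0.2}]'
python3 go.py .6115 .161 .168 48.7
```

```text
t: 4.1
tcp_pos: [0.6113, 0.1612, 0.1676]
tool_rot: [0.123, 0.992, -0.0, -0.0]
force: [0.3, 0.3, 0.1]
finger_gap: 0.603
gripper_force: 0.0
t: 4.43
tcp_pos: [0.6113, 0.1612, 0.1676]
tool_rot: [0.357, 0.934, -0.0, -0.0]
force: [-0.2, -0.0, 0.2]
finger_gap: 0.601
gripper_force: 0.0
t 4.43 tcp [0.6113 0.1612 0.1676] psi 48.13 tilt [-7.e-04 -1.e-04 -1.e+00] q [ 0.08  0.71  1.52 -0.    0.91 -0.76] gap 0.601 F [-0.2 -0.   0.2] T [-0.05  0.03  0.05]
dp [-0.0005 -0.     -0.0009] rows 0.01 rotz(norm) -0.0016 rows 0.08
```

```bash
python3 -m crank '[{"dp":[0,0,0],"delta_rot":[0,0,0],"fingers":-1},{"dp":[0,0,0],"delta_rot":[0,0,0],"fingers":-1},{"dp":[0,0,0],"delta_rot":[0,0,0],"fingers":-1},{"dp":[0,0,0],"delta_rot":[0,0,0],"fingers":-1},{"dp":[0,0,0],"delta_rot":[0,0,0],"fingers":-1},{"dp":[0,0,0],"delta_rot":[0,0,0],"fingers":-1}]' 20
python3 -m crank '[{"dp":[0,0,0],"delta_rot":[0,0,0],"fingers":-1},{"dp":[0,0,0],"delta_rot":[0,0,0],"fingers":-1},{"dp":[0,0,0],"delta_rot":[0,0,0],"fingers":-1},{"dp":[0,0,-0.06],"delta_rot":[0,0,0],"fingers":-1},{"dp":[0,0,-0.07],"delta_rot":[0,0,0],"fingers":-1},{"dp":[0,0,-0.07],"delta_rot":[0,0,0],"fingers":-1},{"dp":[0,0,0],"delta_rot":[0,0,0],"fingers":-1},{"dp":[0,0,0],"delta_rot":[0,0,0],"fingers":-1}]' 90
python3 go.py .5015 -.0975 .268 28.4
python3 - <<'E'
from h import *
s,_=snap('scene','scene1'); cv2.imwrite('pics/c3.png',cv2.resize(s[110:260,320:470,::-1],None,fx=4,fy=4,interpolation=2))
E
```

```text
t: 4.93
tcp_pos: [0.6116, 0.1614, 0.1678]
tool_rot: [0.354, 0.935, 0.0, 0.0]
force: [0.6, 0.2, -1.2]
finger_gap: 0.268
gripper_force: 20.7
t: 5.6
tcp_pos: [0.6119, 0.1611, 0.269]
tool_rot: [0.354, 0.935, 0.0, 0.001]
force: [-0.5, 0.1, -7.0]
finger_gap: 0.25
gripper_force: 89.8
t 5.6 tcp [0.6119 0.1611 0.269 ] psi 48.48 tilt [ 2.7e-03 -2.0e-04 -1.0e+00] q [ 0.08  0.58  1.45 -0.    1.11 -0.76] gap 0.25 F [-0.5  0.1 -7. ] T [0.02 0.08 0.  ]
dp [-0.1776 -0.5336  0.0015] rows 6.74 rotz(norm) 0.0558 rows 2.81
```

View pics/c3.png

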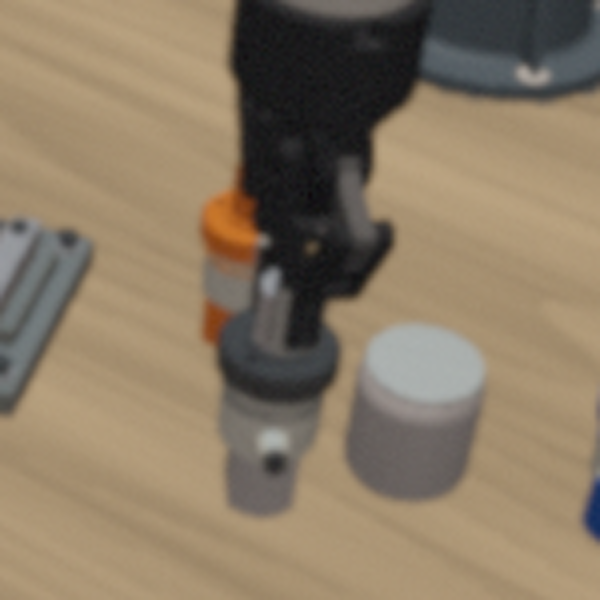

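The valve is lifted and held by its neck; the port end face is at about crop (274,460), scene (388.5,225). I'll refine the port yaw from that.

Run:
```python
from h import *
s=manip.sense();p=s['tcp_pos']
for v in(222.5,225):
    q=atz('scene',388.5,v,.049+.1012)-p; print(q,np.degrees(np.arctan2(q[1],q[0])),np.hypot(*q[:2]))
```

```text
[ 0.02318817  0.01657857 -0.11653874] 35.5631899419172 0.02850509074844907
[ 0.02865412  0.0198099  -0.11653874] 34.657869810924495 0.034835192735758
```

```bash
python3 -m crank '[{"dp":[-0.0222,-0.0667,0],"delta_rot":[0,0,0],"fingers":-1},{"dp":[-0.0222,-0.0667,0],"delta_rot":[0,0,0],"fingers":-1},{"dp":[-0.0222,-0.0667,0],"delta_rot":[0,0,0],"fingers":-1},{"dp":[-0.0222,-0.0667,0],"delta_rot":[0,0,0],"fingers":-1},{"dp":[-0.0222,-0.0667,0],"delta_rot":[0,0,0],"fingers":-1},{"dp":[-0.0222,-0.0667,0],"delta_rot":[0,0,0],"fingers":-1},{"dp":[-0.0222,-0.0667,0],"delta_rot":[0,0,0],"fingers":-1},{"dp":[-0.0222,-0.0667,0],"delta_rot":[0,0,0],"fingers":-1},{"dp":[0,0,0],"delta_rot":[0,0,0.0171],"fingers":-1},{"dp":[0,0,0],"delta_rot":[0,0,0.0171],"fingers":-1},{"dp":[0,0,0],"delta_rot":[0,0,0.0171],"fingers":-1},{"dp":[0,0,0],"delta_rot":[0,0,0],"fingers":-1}]'
python3 go.py .5015 -.0975 .22 30
python3 - <<'E'
from h import *
s,_=snap('scene','scene2'); cv2.imwrite('pics/c4.png',cv2.resize(s[80:230,240:390,::-1],None,fx=4,fy=4,interpolation=2))
E
```

```text
t: 6.65
tcp_pos: [0.499, -0.0971, 0.2652]
tool_rot: [0.501, 0.865, -0.0, -0.004]
force: [-0.2, 0.4, -6.3]
finger_gap: 0.253
gripper_force: 90.5
t 6.65 tcp [ 0.499  -0.0971  0.2652] psi 29.85 tilt [-0.0068  0.0028 -1.    ] q [-0.41  0.43  1.76 -0.    0.96 -0.93] gap 0.253 F [-0.2  0.4 -6.3] T [ 0.03  0.03 -0.02]
dp [-0.0036  0.0044  0.0903] rows 1.09 rotz(norm) -0.0004 rows 0.02
```

View pics/c4.png

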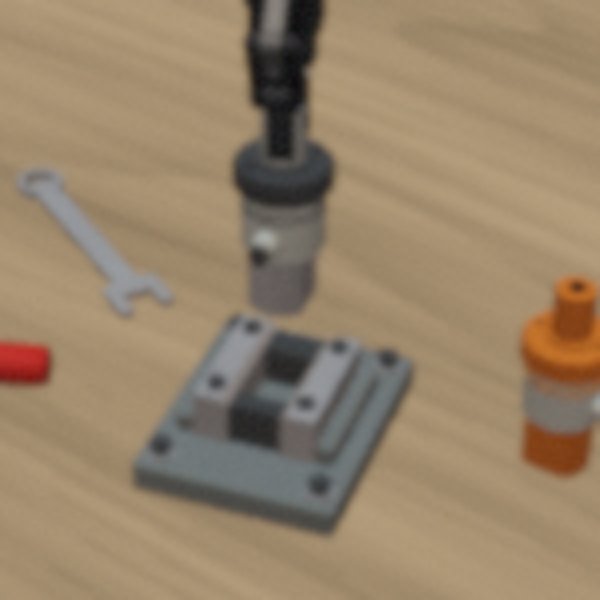

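The valve hangs above the block with its port along the block's slot. The jaw screws at crop (251,327), (340,346), (305,403) and (216,382) give a second fix on the block.

Run:
```python
from h import *
Q=np.array([atz('scene',240+a/4-.4,80+b/4-.4,.05) for a,b in((251,327),(340,346),(305,403),(216,382))]);print(Q.mean(0))
print(atz('scene',385.8,224.5,.12),'true ~.6115,.1612')
d=np.load('pics/top0.npy'); P=np.array([atd('top',u,v,d[v,u]) for v in range(195,280) for u in range(310,392) if d[v,u]>0])
c=np.array([.5015,-.0975]);a=np.radians(17);X=(P[:,:2]-c)@np.array([[np.cos(a),-np.sin(a)],[np.sin(a),np.cos(a)]])
j=(P[:,2]>.046)&(P[:,2]<.055)&(abs(X[:,0])<.02); y=X[j,1]; print('jaw inner edges',y[y<0].max(),y[y>0].min(),'outer',y.min(),y.max())
b=(P[:,2]>.012);print('base ext',X[b].min(0),X[b].max(0))
import go; go.plan(.5015,-.0975,.22,30)
```

```text
[ 0.49707606 -0.09816702  0.05      ]
[0.61112271 0.16281164 0.12      ] true ~.6115,.1612Traceback (most recent call last):
  File "<stdin>", line 4, in <module>
  File "h.py", line 18, in atd
    o,d=ray(n,u,v); return o+d*D
        ~~~^^^^^^^
  File "h.py", line 11, in ray
    m,Rm,o=cam(n); x=(u-m['cx'])/m['fx']; y=(v-m['cy'])/m['fy']; rd=np.hypot(x,y); r=rd
           ~~~^^^
  File "h.py", line 7, in cam
    m=manip.camera_model(n); a=np.array(m['attitude'],float)
ValueError: time passes only in moves, steps and waits
```

```bash
python3 -m crank '[{"dp":[-0.0036,0.0044,0.02],"delta_rot":[0,0,0],"fingers":-1},{"dp":[0,0,0.04],"delta_rot":[0,0,0],"fingers":-1},{"dp":[0,0,0],"delta_rot":[0,0,0],"fingers":-1},{"dp":[0,0,0],"delta_rot":[0,0,0],"fingers":-1}]'
python3 go.py .5010 -.0974 .188 30
```

```text
t: 7.03
tcp_pos: [0.5027, -0.097, 0.236]
tool_rot: [0.499, 0.867, -0.0, -0.003]
force: [-1.5, -0.1, -6.9]
finger_gap: 0.25
gripper_force: 90.3
t 7.03 tcp [ 0.5027 -0.097   0.236 ] psi 30.11 tilt [-0.0055  0.0023 -1.    ] q [-0.41  0.48  1.78 -0.    0.89 -0.93] gap 0.25 F [-1.5 -0.1 -6.9] T [-0.02 -0.03  0.02]
dp [ 0.0005 -0.0029  0.096 ] rows 1.15 rotz(norm) 0.0003 rows 0.02
```

```bash
python3 -m crank '[{"dp":[0.0017,-0.0041,0],"delta_rot":[-0.0006,-0.0008,0],"fingers":-1},{"dp":[0,0,0.015],"delta_rot":[0,0,0],"fingers":-1},{"dp":[0,0,0.015],"delta_rot":[0,0,0],"fingers":-1},{"dp":[0,0,0.008],"delta_rot":[0,0,0],"fingers":-1},{"dp":[0,0,0.008],"delta_rot":[0,0,0],"fingers":-1},{"dp":[0,0,0],"delta_rot":[0,0,0],"fingers":-1}]'
python3 go.py .5005 -.0973 .188 30
```

```text
t: 7.53
tcp_pos: [0.5014, -0.0977, 0.2142]
tool_rot: [0.5, 0.866, 0.001, 0.002]
force: [-0.3, 1.5, -5.6]
finger_gap: 0.245
gripper_force: 90.9
t 7.53 tcp [ 0.5014 -0.0977  0.2142] psi 29.99 tilt [ 0.0041 -0.0011 -1.    ] q [-0.41  0.51  1.81  0.    0.82 -0.94] gap 0.245 F [-0.3  1.5 -5.6] T [0.21 0.08 0.04]
dp [ 0.0018 -0.0013  0.0523] rows 0.63 rotz(norm) -0.0 rows 0.0
```

```bash
python3 -m crank '[{"dp":[0,0,0.008],"delta_rot":[0,0,0],"fingers":-1},{"dp":[0,0,0.008],"delta_rot":[0,0,0],"fingers":-1},{"dp":[0,0,0.008],"delta_rot":[0,0,0],"fingers":-1},{"dp":[0,0,0.008],"delta_rot":[0,0,0],"fingers":-1},{"dp":[0,0,0],"delta_rot":[0,0,0],"fingers":-1}]'
python3 go.py .5005 -.0973 .188 30
```

```text
t: 7.95
tcp_pos: [0.5014, -0.0978, 0.1978]
tool_rot: [0.5, 0.866, 0.0, 0.002]
force: [-0.7, 2.3, -6.3]
finger_gap: 0.25
gripper_force: 90.8
t 7.95 tcp [ 0.5014 -0.0978  0.1978] psi 30.01 tilt [ 0.0037 -0.0014 -1.    ] q [-0.41  0.54  1.82  0.    0.78 -0.94] gap 0.25 F [-0.7  2.3 -6.3] T [ 0.53  0.21 -0.02]
dp [ 0.0019 -0.001   0.0197] rows 0.24 rotz(norm) 0.0 rows 0.0
```

```bash
python3 -m crank '[{"dp":[0.0012,0,0.006],"delta_rot":[0,0,0],"fingers":-1},{"dp":[0,0,0.006],"delta_rot":[0,0,0],"fingers":-1},{"dp":[0,0,0.004],"delta_rot":[0,0,0],"fingers":-1},{"dp":[0,0,0.003],"delta_rot":[0,0,0],"fingers":-1},{"dp":[0,0,0],"delta_rot":[0,0,0],"fingers":-1}]'
python3 go.py .5005 -.0973 .188 30
```

```text
t: 8.37
tcp_pos: [0.5016, -0.0976, 0.189]
tool_rot: [0.5, 0.866, 0.0, 0.003]
force: [-1.2, 2.5, -6.6]
finger_gap: 0.25
gripper_force: 90.8
t 8.37 tcp [ 0.5016 -0.0976  0.189 ] psi 30.0 tilt [ 0.0053 -0.0021 -1.    ] q [-0.41  0.55  1.82  0.    0.76 -0.94] gap 0.25 F [-1.2  2.5 -6.6] T [ 0.6   0.22 -0.  ]
dp [ 0.0016 -0.0016  0.0021] rows 0.04 rotz(norm) 0.0 rows 0.0
```

```bash
python3 -m crank '[{"dp":[0.0006,0,0],"delta_rot":[0.0005,0.0006,0],"fingers":-1},{"dp":[0,0,0.002],"delta_rot":[0,0,0],"fingers":-1},{"dp":[0,0,0.002],"delta_rot":[0,0,0],"fingers":-1},{"dp":[0,0,0],"delta_rot":[0,0,0],"fingers":-1}]'
python3 go.py .5005 -.0973 .188 30
```

```text
t: 8.7
tcp_pos: [0.5019, -0.0976, 0.1881]
tool_rot: [0.5, 0.866, -0.0, 0.001]
force: [-0.9, 2.4, 0.6]
finger_gap: 0.248
gripper_force: 91.8
t 8.7 tcp [ 0.5019 -0.0976  0.1881] psi 30.02 tilt [ 0.0022 -0.0013 -1.    ] q [-0.41  0.56  1.82 -0.    0.76 -0.93] gap 0.248 F [-0.9  2.4  0.6] T [0.56 0.32 0.03]
dp [ 0.002  -0.0022  0.0002] rows 0.04 rotz(norm) 0.0 rows 0.0
```

The force along z went from -6.6 to +0.6 N, so the foot is standing on the floor. I'll release, drop to ring height and look.

```bash
python3 -m crank '[{"dp":[0,0,0],"delta_rot":[0,0,0],"fingers":0},{"dp":[0,0,0],"delta_rot":[0,0,0],"fingers":1},{"dp":[0,0,0],"delta_rot":[0,0,0],"fingers":1},{"dp":[0,0,0],"delta_rot":[0,0,0],"fingers":1},{"dp":[0,0,0],"delta_rot":[0,0,0],"fingers":1},{"dp":[0,0,0],"delta_rot":[0,0,0],"fingers":1}]' 20
python3 go.py .5019 -.0976 .153 30
python3 - <<'E'
from h import *
s,_=snap('scene','scene3'); cv2.imwrite('pics/c5.png',cv2.resize(s[80:230,240:390,::-1],None,fx=4,fy=4,interpolation=2))
E
```

```text
t: 9.2
tcp_pos: [0.5018, -0.0977, 0.1876]
tool_rot: [0.5, 0.866, -0.0, 0.001]
force: [-0.1, 0.2, 0.2]
finger_gap: 1.003
gripper_force: 0.0
t 9.2 tcp [ 0.5018 -0.0977  0.1876] psi 30.01 tilt [ 0.002  -0.0013 -1.    ] q [-0.41  0.56  1.82 -0.    0.76 -0.93] gap 1.003 F [-0.1  0.2  0.2] T [0.   0.02 0.03]
dp [0.0003 0.0001 0.0691] rows 0.83 rotz(norm) 0.0 rows 0.0
```

View pics/c5.png

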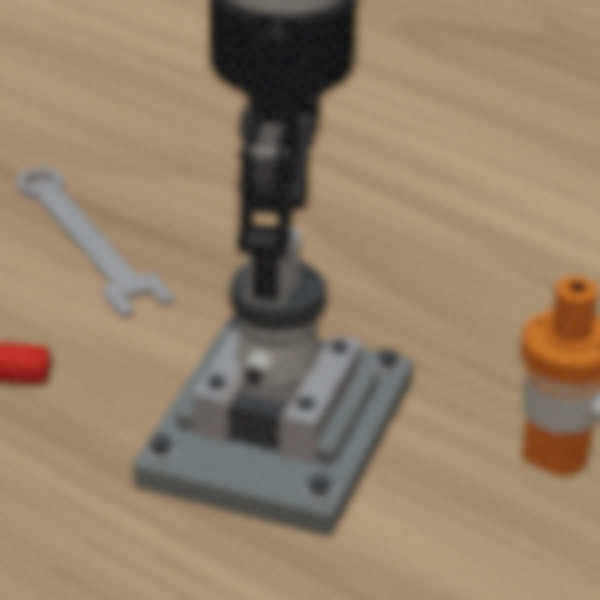

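The valve stands home, with its housing just above the jaws and the port at crop (257,368). Next I go down to the ring and close gently.

```bash
python3 -m crank '[{"dp":[0,0,0.035],"delta_rot":[0,0,0],"fingers":1},{"dp":[0,0,0.034],"delta_rot":[0,0,0],"fingers":1},{"dp":[0,0,0],"delta_rot":[0,0,0],"fingers":0.4},{"dp":[0,0,0],"delta_rot":[0,0,0],"fingers":-1},{"dp":[0,0,0],"delta_rot":[0,0,0],"fingers":-1},{"dp":[0,0,0],"delta_rot":[0,0,0],"fingers":-1},{"dp":[0,0,0],"delta_rot":[0,0,0],"fingers":-1}]' 20
python3 go.py .5019 -.0976 .153 30
```

```text
t: 9.83
tcp_pos: [0.502, -0.0975, 0.1535]
tool_rot: [0.5, 0.866, 0.0, 0.001]
force: [0.0, 1.7, -1.4]
finger_gap: 0.611
gripper_force: 21.9
t 9.83 tcp [ 0.502  -0.0975  0.1535] psi 30.0 tilt [ 0.0026 -0.0012 -1.    ] q [-0.41  0.62  1.84 -0.    0.68 -0.93] gap 0.611 F [ 0.   1.7 -1.4] T [ 0.18 -0.11  0.03]
dp [-0.0001 -0.0003  0.001 ] rows 0.01 rotz(norm) 0.0 rows 0.0
```

```bash
python3 -m crank '[{"dp":[0,0,0],"delta_rot":[0,0,0.019],"fingers":-1},{"dp":[0,0,0],"delta_rot":[0,0,0.019],"fingers":-1},{"dp":[0,0,0],"delta_rot":[0,0,0.019],"fingers":-1},{"dp":[0,0,0],"delta_rot":[0,0,0.019],"fingers":-1},{"dp":[0,0,0],"delta_rot":[0,0,0.019],"fingers":-1},{"dp":[0,0,0],"delta_rot":[0,0,0.019],"fingers":-1},{"dp":[0,0,0],"delta_rot":[0,0,0.019],"fingers":-1},{"dp":[0,0,0],"delta_rot":[0,0,0.019],"fingers":-1},{"dp":[0,0,0],"delta_rot":[0,0,0],"fingers":-1}]'
python3 go.py .5019 -.0976 .153 -25
```

```text
t: 10.58
tcp_pos: [0.5016, -0.0974, 0.1531]
tool_rot: [0.843, 0.539, 0.0, 0.001]
force: [1.1, 0.4, -3.1]
finger_gap: 0.614
gripper_force: 21.8
t 10.58 tcp [ 0.5016 -0.0974  0.1531] psi -24.82 tilt [ 1.3e-03 -7.0e-04 -1.0e+00] q [-0.41  0.62  1.84 -0.    0.68  0.02] gap 0.614 F [ 1.1  0.4 -3.1] T [ 0.17 -0.04  0.01]
dp [-0.0001  0.0008  0.0002] rows 0.01 rotz(norm) 0.0005 rows 0.02
```

```bash
python3 -m crank '[{"dp":[0,0,0.001],"delta_rot":[0,0,0.012],"fingers":-1},{"dp":[0,0,0.0005],"delta_rot":[0,0,0.012],"fingers":-1},{"dp":[0,0,0],"delta_rot":[0,0,0],"fingers":-1}]'; python3 go.py .5019 -.0976 .153 -25|head -1
python3 -m crank '[{"dp":[0,0,0],"delta_rot":[0,0,0.012],"fingers":-1},{"dp":[0,0,0],"delta_rot":[0,0,0.012],"fingers":-1},{"dp":[0,0,0],"delta_rot":[0,0,0],"fingers":-1}]' >/dev/null; python3 go.py .5019 -.0976 .153 -25|head -1
python3 -m crank '[{"dp":[0,0,0.0002],"delta_rot":[0,0,0.012],"fingers":-1},{"dp":[0,0,0],"delta_rot":[0,0,0.012],"fingers":-1},{"dp":[0,0,0],"delta_rot":[0,0,0],"fingers":-1}]' >/dev/null; python3 go.py .5019 -.0976 .153 -25|head -1
```

```text
t: 10.83
tcp_pos: [0.5018, -0.0974, 0.1529]
tool_rot: [0.88, 0.475, 0.001, 0.001]
force: [0.4, 1.3, 1.4]
finger_gap: 0.613
gripper_force: 22.2
t 10.83 tcp [ 0.5018 -0.0974  0.1529] psi -33.26 tilt [ 2.e-03 -8.e-04 -1.e+00] q [-0.41  0.62  1.84  0.    0.68  0.17] gap 0.613 F [0.4 1.3 1.4] T [ 0.31  0.04 -0.04]
t 11.08 tcp [ 0.5018 -0.0973  0.1528] psi -41.86 tilt [ 1.9e-03 -8.0e-04 -1.0e+00] q [-0.41  0.62  1.84  0.    0.68  0.32] gap 0.613 F [0.4 0.1 3.1] T [ 0.36  0.04 -0.02]
t 11.33 tcp [ 0.5018 -0.0973  0.1527] psi -50.47 tilt [ 1.9e-03 -7.0e-04 -1.0e+00] q [-0.41  0.62  1.84  0.    0.68  0.47] gap 0.611 F [0.3 2.7 3.8] T [ 0.53  0.11 -0.01]
```

```bash
for i in 1; do :; done
python3 -m crank '[{"dp":[0,0,0],"delta_rot":[0,0,0.012],"fingers":-1},{"dp":[0,0,0],"delta_rot":[0,0,0.012],"fingers":-1},{"dp":[0,0,0],"delta_rot":[0,0,0],"fingers":-1}]' >/dev/null; python3 go.py .5019 -.0976 .153 -25|head -1
python3 -m crank '[{"dp":[0,0,0],"delta_rot":[0,0,0.012],"fingers":-1},{"dp":[0,0,0],"delta_rot":[0,0,0.012],"fingers":-1},{"dp":[0,0,0],"delta_rot":[0,0,0],"fingers":-1}]' >/dev/null; python3 go.py .5019 -.0976 .153 -25|head -1
python3 -m crank '[{"dp":[0,0,0],"delta_rot":[0,0,0.012],"fingers":-1},{"dp":[0,0,0],"delta_rot":[0,0,0.012],"fingers":-1},{"dp":[0,0,0],"delta_rot":[0,0,0],"fingers":-1}]' >/dev/null; python3 go.py .5019 -.0976 .153 -25|head -1
```

```text
t 11.58 tcp [ 0.5018 -0.0973  0.1526] psi -59.09 tilt [ 1.9e-03 -6.0e-04 -1.0e+00] q [-0.41  0.62  1.84  0.    0.68  0.62] gap 0.615 F [0.6 2.4 4.5] T [0.55 0.09 0.03]
t 11.83 tcp [ 0.5018 -0.0972  0.1525] psi -67.71 tilt [ 1.9e-03 -5.0e-04 -1.0e+00] q [-0.41  0.62  1.84  0.    0.68  0.77] gap 0.614 F [0.8 3.6 5.5] T [ 0.72  0.03 -0.01]
t 12.08 tcp [ 0.5018 -0.0972  0.1524] psi -76.35 tilt [ 1.9e-03 -4.0e-04 -1.0e+00] q [-0.41  0.62  1.84  0.    0.68  0.92] gap 0.614 F [-0.1  4.1  5.6] T [ 0.76 -0.09 -0.  ]
```

```bash
python3 -m crank '[{"dp":[0,-0.0008,-0.0006],"delta_rot":[0,0,0.012],"fingers":-1},{"dp":[0,0,0],"delta_rot":[0,0,0.012],"fingers":-1},{"dp":[0,0,0],"delta_rot":[0,0,0],"fingers":-1}]' >/dev/null; python3 go.py .5019 -.0976 .153 -25|head -1
python3 -m crank '[{"dp":[0,0,0],"delta_rot":[0,0,0.012],"fingers":-1},{"dp":[0,0,0],"delta_rot":[0,0,0.012],"fingers":-1},{"dp":[0,0,0],"delta_rot":[0,0,0],"fingers":-1}]' >/dev/null; python3 go.py .5019 -.0976 .153 -25|head -1
python3 -m crank '[{"dp":[0,0,0],"delta_rot":[0,0,0.012],"fingers":-1},{"dp":[0,0,0],"delta_rot":[0,0,0.012],"fingers":-1},{"dp":[0,0,0],"delta_rot":[0,0,0],"fingers":-1}]' >/dev/null; python3 go.py .5019 -.0976 .153 -25|head -1
```

```text
t 12.33 tcp [ 0.5018 -0.0971  0.1524] psi -84.96 tilt [ 1.9e-03 -8.0e-04 -1.0e+00] q [-0.41  0.62  1.84  0.    0.68  1.07] gap 0.618 F [1.5 2.1 3. ] T [ 0.63 -0.14  0.01]
t 12.58 tcp [ 0.5018 -0.097   0.1523] psi -93.61 tilt [ 1.9e-03 -7.0e-04 -1.0e+00] q [-0.41  0.62  1.84  0.    0.68  1.22] gap 0.612 F [2.4 3.1 2.7] T [ 0.67 -0.23 -0.01]
t 12.83 tcp [ 0.5018 -0.097   0.1523] psi -102.24 tilt [ 1.8e-03 -7.0e-04 -1.0e+00] q [-0.41  0.62  1.84  0.    0.68  1.37] gap 0.617 F [1.8 2.9 0.9] T [ 0.74 -0.28  0.01]
```

```bash
python3 -m crank '[{"dp":[0,0,0],"delta_rot":[0,0,0.01],"fingers":-1},{"dp":[0,0,0],"delta_rot":[0,0,0.01],"fingers":-1},{"dp":[0,0,0],"delta_rot":[0,0,0],"fingers":-1}]' >/dev/null; python3 go.py .5019 -.0976 .153 -25|head -1
python3 -m crank '[{"dp":[0,0,0],"delta_rot":[0,0,0.01],"fingers":-1},{"dp":[0,0,0],"delta_rot":[0,0,0.01],"fingers":-1},{"dp":[0,0,0],"delta_rot":[0,0,0],"fingers":-1}]' >/dev/null; python3 go.py .5019 -.0976 .153 -25|head -1
```

```text
t 13.08 tcp [ 0.5016 -0.0966  0.1523] psi -109.39 tilt [ 1.4e-03 -1.0e-04 -1.0e+00] q [-0.41  0.62  1.84  0.    0.68  1.5 ] gap 0.61 F [2.  5.1 0.8] T [ 0.95 -0.43  0.09]
t 13.33 tcp [ 0.501  -0.0962  0.1523] psi -116.23 tilt [-6.e-04 -7.e-04 -1.e+00] q [-0.41  0.62  1.84 -0.    0.68  1.62] gap 0.614 F [0.9 6.6 3.4] T [ 1.17 -0.3   1.24]
```

```bash
python3 -m crank '[{"dp":[0,0,0],"delta_rot":[0,0,-0.0005],"fingers":-1}]' >/dev/null; python3 go.py .5019 -.0976 .153 -25|head -1
```

```text
t 13.42 tcp [ 0.501  -0.0962  0.1523] psi -115.96 tilt [-5.e-04 -7.e-04 -1.e+00] q [-0.41  0.62  1.84 -0.    0.68  1.62] gap 0.614 F [0.9 6.  3.8] T [ 1.17 -0.35  1.11]
```

```bash
python3 -m crank '[{"dp":[0,0,0],"delta_rot":[0,0,-0.0009],"fingers":-1},{"dp":[0,0,0],"delta_rot":[0,0,0],"fingers":-1},{"dp":[0,0,0],"delta_rot":[0,0,0],"fingers":-1},{"dp":[0,0,0],"delta_rot":[0,0,0],"fingers":-1},{"dp":[0,0,0],"delta_rot":[0,0,0],"fingers":-1}]' >/dev/null; python3 go.py .5019 -.0976 .153 -25|head -1
```

```text
t 13.83 tcp [ 0.501  -0.0962  0.1523] psi -115.67 tilt [-4.e-04 -6.e-04 -1.e+00] q [-0.41  0.62  1.84 -0.    0.68  1.61] gap 0.615 F [1.3 5.5 1.7] T [ 1.18 -0.19  1.03]
```

```bash
python3 -m crank '[{"dp":[0,0,0],"delta_rot":[0,0,0],"fingers":1},{"dp":[0,0,0],"delta_rot":[0,0,0],"fingers":1},{"dp":[0,0,0],"delta_rot":[0,0,0],"fingers":1},{"dp":[0,0,0],"delta_rot":[0,0,0],"fingers":1},{"dp":[0,0,0],"delta_rot":[0,0,0],"fingers":1}]'; python3 go.py .5019 -.0976 .153 -25|head -1
```

```text
t: 14.25
tcp_pos: [0.5015, -0.0975, 0.1523]
tool_rot: [0.974, -0.228, 0.001, 0.0]
force: [0.3, -0.3, 0.3]
finger_gap: 0.998
gripper_force: 0.0
t 14.25 tcp [ 0.5015 -0.0975  0.1523] psi -116.33 tilt [ 0.0011 -0.0011 -1.    ] q [-0.41  0.62  1.84 -0.    0.68  1.62] gap 0.998 F [ 0.3 -0.3  0.3] T [ 0.02 -0.   -0.01]
```

```bash
python3 -m crank '[{"dp":[0,0,-0.03],"delta_rot":[0,0,0],"fingers":1},{"dp":[0,0,-0.06],"delta_rot":[0,0,0],"fingers":1},{"dp":[0,0,-0.06],"delta_rot":[0,0,0],"fingers":1},{"dp":[0,0,-0.06],"delta_rot":[0,0,0],"fingers":1},{"dp":[0,0,-0.06],"delta_rot":[0,0,0],"fingers":1},{"dp":[0,0,0],"delta_rot":[0,0,0],"fingers":1},{"dp":[0,0,0],"delta_rot":[0,0,0],"fingers":1},{"dp":[0,0,0],"delta_rot":[0,0,0],"fingers":1}]'
python3 - <<'E'
from h import *
s,_=snap('scene','scene4'); cv2.imwrite('pics/c6.png',cv2.resize(s[100:220,255:375,::-1],None,fx=5,fy=5,interpolation=2))
E
```

```text
t: 14.92
tcp_pos: [0.5008, -0.0969, 0.2869]
tool_rot: [0.974, -0.228, 0.0, 0.0]
force: [0.3, -0.4, -0.7]
finger_gap: 1.002
gripper_force: 0.0
```

View pics/c6.png

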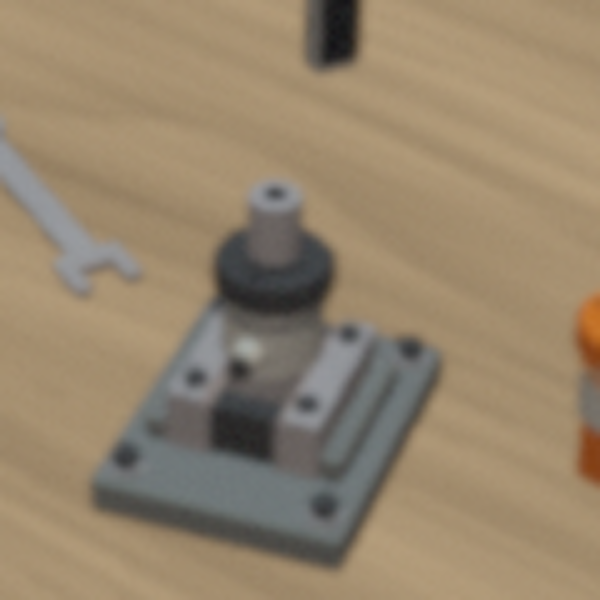

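The valve stands upright in the block at crop (275,290), with the ring flush on the housing. The barrel has turned slightly against the jaws and the gripper is clear.

```bash
python3 -c "
from station import manip; print(manip.sign_off())"
```

```text
the job is handed in; nothing more can be done
None
```

I stood the valve in the holding block and screwed its lock ring down tight, then handed the job in at about 15 s. The ring torque briefly peaked at about 1.24 Nm before I eased it to 1.03 Nm, just above the 0.7–1.0 Nm target but under the 1.3 Nm forcing limit; I got no verdict back.

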